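Load two sample cassettes into a spring-loaded magazine

TASK

Load the two grey sample cassettes into the spring-loaded magazine, one at a time: first the thick one, then the thin one on top of it. Press each down gently, without ramming it, until both retaining lips snap in over it and it stays down when let go, before the next one goes in; leave the other things on the bench where they are.

Things in the scene. Friction and masses are not known exactly. Their poses are not given: they have to be found in the camera images.
- stand: Steel plate under the cassette magazine, 170 (x) x 110 (y) x 12 mm, fixed; origin at the centre of its underside, z up. The aluminium magazine on it is centred on this origin with the same axes, on levelling studs: its height is NOT measured and stands anywhere from 0 to 20 mm above the lowest setting. The points below are fixed to the plate and show the lowest setting; add the unknown 0 to 20 mm.
- mouth (a point): Centre of the flared top of the shaft, 89 mm over the stand's origin (lowest setting). Straight shaft below 80 mm: 63.4 (x) x 47.4 (y) mm between four corner guides, long side along the stand's x. The y sides are open from x = -22 to +22 mm, so fingers can straddle a cassette. A cassette let go in the mouth rests on the sloping lips, its underside about 10 mm above point lipline.
- lipline (a point): Centre of the shaft level with the lips' flat undersides, 60 mm over the stand's origin (lowest setting). Two steel wedge lips at the -x and +x ends, 22 mm wide, reach in to x = -26 and +26 mm. Pressed down on top near its middle, a cassette spreads them (3 to 6 N); once its top is below them they snap in over it. No steady push needs more than about 10 N; over 35 N damages the magazine.
- stop (a point): Centre of the black follower plate (48 x 34 mm) when hard down, 31.5 mm over the stand's origin (lowest setting). Its spring holds it 27.5 mm higher when empty (2.5 N, plus 0.15 N per mm down) and holds the cassettes up against the lips. With both cassettes in, only about 2 mm lie between the lips' snap and this hard stop. Meeting the stop slowly (10 mm/s) and stopping at 12 to 15 N does no harm.
- thick: The thicker grey plastic sample cassette, a flat block 60 (x) x 44 (y) x 16 mm, 60 g or so, flat top with white septum dots; origin at the centre of its underside, z up. Lies flat on the bench. Same either way round.
- thin: The thinner grey plastic sample cassette, a flat block 60 (x) x 44 (y) x 10 mm, 35 g or so, otherwise like the thick one; origin at the centre of its underside, z up. Lies flat on the bench.
- lip_near (a joint): Steel retaining lip at the stand's -x end of the shaft: how far it has been pushed outwards, m; 0 = closed (sprung in), about 0.004 while a cassette is passing.
- lip_far (a joint): The same for the lip at the stand's +x end.
- solvent: Glass solvent jar, 64 mm across, 130 mm high, origin under its centre; bystander.
- amber: Small amber bottle, 44 mm across, 85 mm high, origin under its centre; bystander.
- wrench: Steel wrench 130 mm long lying flat; bystander.
- driver: Screwdriver 150 mm long lying flat; bystander.
- ferrule: Brass ring 34 mm across, 12 mm high; bystander.
- cap: Loose round plastic cap 28 mm across, 12 mm high; bystander.
Not all that is in view belongs to the job. Leave any purple look-alike of the thick alone.

How it is judged:
On the way, in this order (a step that is already met when the one before it is completed fails the run):
1. the thick cassette is held down under both closed lips, let go, while the thin one is still away from the magazine (z of thick in the frame of stand below 0.0655 m and horizontal distance between thick and stand below 0.006 m and angle between thick's own z axis and vertical below 0.1 rad and contact force between the fingers and thick below 0.2 N and value of joint each of lip_near, lip_far below 0.0015 m and horizontal distance between thin and stand above 0.09 m), for 0.2 s.
2. the thin cassette is held down under both closed lips, on top of the thick one, let go (z of thick in the frame of stand below 0.0555 m and horizontal distance between each of thick, thin and stand below 0.006 m and angle between each of thick, thin's own z axis and vertical below 0.1 rad and contact force between the fingers and thick below 0.2 N and z of thin in the frame of stand below 0.0715 m and contact force between the fingers and thin below 0.2 N and z of thin in the frame of thick between 0.013 and 0.019 m and value of joint each of lip_near, lip_far below 0.0015 m), for 0.2 s.
At the end, for the whole second after the job is handed in: Both cassettes lie in the magazine, the thin one flat on the thick one (origins 13 to 19 mm apart), below both closed lips (each within 1.5 mm of closed), within 6 mm of the magazine's centre line, tilted less than 0.1 rad, at rest and let go (all of step 2 and linear speed of each of thick, thin below 0.01 m/s); the robot touches nothing.
It fails at once if the thick cassette is pressed against the magazine with more than 35 N (contact force between thick and stand above 35 N).
It fails at once if the thin cassette is pressed against the magazine with more than 35 N (contact force between thin and stand above 35 N).
It fails at once if any other thing on the bench is moved by more than 30 mm (distance of any of solvent, amber, wrench, driver, ferrule, cap from where it was at the start of the episode above 0.03 m).
It also fails if it takes over 72 s, if anything falls off the work surface, if the arm or the gripper's body presses on something with over 40 N, if the wrist force passes 120 N, or if a joint passes its speed limit or range.

ROBOT

A 6-joint arm with a two-finger parallel gripper is mounted at the origin on the work surface. World frame = base frame: x ahead of the robot, y to its left, z up, the work surface at z = 0. Lengths are in m, angles in rad, forces in N, time in s.
With the tool pointing down it reaches from about 0.35 to 0.775 m from the base axis. Payload 7.3 kg.
Tool frame: the origin (TCP) lies between the finger pads; the fingertips stand 17 mm ahead of it and the grasp point (between the pads) lies 2 mm behind it; z points along the fingers, y is the line along which they close (so a half turn about z gives the same grasp; the last joint's range is limited). The gripper opens to 92 mm and grips with 3 to 60 N. Pads are 19 mm wide; open, the fingers measure 130 mm over their backs; the gripper's body (75 mm by 190 mm) begins 47 mm behind the grasp point.
Start: joints at [1.156, 0.342, 1.524, -0, 1.275, -0.146], TCP at [0.139, 0.506, 0.244] pointing down, gripper open.
Joint ranges: [-2.53, 2.53], [-0.77, 2.02], [0.04, 2.7], [-1, 4.14], [0.28, 2.66], [-3.11, 3.11]. Speed limits (rad/s): [2.57, 2.57, 3.14, 3.14, 3.14, 3.14].

INTERFACE

Orientations are given as [roll, pitch, yaw] about the fixed x, y, z axes, in that order (R = Rz(yaw) Ry(pitch) Rx(roll)).
In Python, from cell import robot, optics gives the robot as it stands.
- The arm moves only by the tool play_rows, never from a script. Its argument "rows" is a list of rows, each a list of 7 numbers: the shift along the tool's x, y, z in cm, then the turn, a rotation vector about the tool's x, y, z in rad, then the opening, from 0 (shut) to 1 (fully open). In form: [[tx, ty, tz, wx, wy, wz, grip], ...]. A call has 1 to 20 rows; each row is the pose to reach, as a shift and turn from the pose commanded when the call began, along the tool's axes at that moment; what a row does not reach only later rows make up. A row lasts 1/10 s, in which the tool goes at most 50 mm and 8.59 degrees, less where a joint would pass 70% of its speed; a pose out of reach is approached as far as the arm can. A call with a gripper value outside its range is refused whole. The fingers move at their own pace and stop on an object; "squeeze" is the grip in N (left out, the last holds). Time passes only in rows, so rows that repeat a pose let the fingers close. It gives the time, the measured TCP pose, the force, the opening and the grip force at its end, in the units of the state.
- robot.observe(): the state, without advancing time (a new reading comes with each control period).
- optics.read_camera(name): name is "scene" or "top" or "wrist"; returns (picture, depth): 384x512x3 uint8, red, green, blue; 384x512 float32, m along the optical axis (not along the pixel's ray), 0 where there is no reading.
- optics.camera_model(name): a dict with "fx", "fy", "cx", "cy" (pixels), "origin" and "rotation" of the camera in the world; the wrist camera has in their place "tool_from_camera" (4x4, takes a point from camera to tool coordinates, whose origin is the TCP and whose axes are the flange's). Camera axes: x right, y up, looking along -z (the intrinsics and any distortion apply to the point x, -y, -z); pixel columns grow to the right and rows downward; lengths in m; the calibration is good to about 2 mm. The wrist camera is an equidistant fisheye: a pixel r from the principal point sees the ray r / f radians off the axis. A picture is of the moment at which its call begins: read the wrist's pose just before it. camera_model takes no time and is no camera call.
- robot.hand_in(): hands the job in; it is judged then, once.
The state is a dict: "time": time; "qpos": joint angles; "qvel": joint speeds; "joint_efforts": joint torques, N m; "tool_pos": TCP position; "tool_rot": TCP orientation; "contact_force": force on the tool from outside, world axes, zero at the start; "torque": the same for the moment, N m; "opening": finger opening in m; "grip_force": force on a finger pad.
Only numpy, scipy, OpenCV 4.12 (cv2) and the standard library are available. Lean on these libraries where they do the work, as an engineer would, in place of code of your own. Each camera call takes 0.05 s, during which the arm holds its last target. There are 200 camera calls.

## Working session

There is one attempt and no reset: what is moved stays moved. The work goes in short steps, Python scripts to look and compute and a tool call to move; the robot and the scene stay as the last step left them, time stands still between calls to the robot, and variables do not carry over. Pictures are saved under pics/ and viewed, at most 10 in all, crops included, and the job is handed in when it is done.

Besides the shell and the picture viewer there is one more tool, called after "Request:" as name([rows], argument=value, ...), one row to a line, values as JSON. play_rows: Moves the arm, as the interface text tells. Its arguments: {"type":"object","properties":{"rows":{"type":"array"},"squeeze":{"type":"number"}},"required":["rows"]}

```bash
mkdir -p pics
cat > h.py <<'E'
import numpy as np, cv2
from cell import robot, optics
def cloud(name):
    im,d=optics.read_camera(name); m=optics.camera_model(name)
    v,u=np.mgrid[0:384,0:512]
    p=np.stack([(u-m['cx'])/m['fx']*d,-(v-m['cy'])/m['fy']*d,-d],-1)
    P=p@np.array(m['rotation']).T+np.array(m['origin']); P[d==0]=np.nan
    return im,d,P
E
python3 - <<'E'
from h import *
print(robot.observe())
for n in('scene','top'):
    im,d,P=cloud(n); np.save(n+'.npy',P); cv2.imwrite(f'pics/{n}.png',im[...,::-1]); m=optics.camera_model(n); print({k:np.round(v,3) if not isinstance(v,str) else v for k,v in m.items()})
print(optics.camera_model('wrist'))
E
```

```text
{'time': 0.0, 'qpos': array([ 1.15596280e+00,  3.42729378e-01,  1.52498371e+00,  2.74939692e-06,
        1.27537531e+00, -1.45996550e-01]), 'qvel': array([-0.00116208,  0.00145144,  0.00044385, -0.00147019, -0.0006447 ,
       -0.00071122]), 'joint_efforts': array([ 2.08888869e-04, -4.31239307e+01, -2.44217670e+01,  7.17663788e-02,
        5.56269858e-02, -1.25376000e-04]), 'tool_pos': array([0.13927509, 0.50581647, 0.2430531 ]), 'tool_rot': array([-3.14011321e+00, -2.20199204e-04,  2.87275472e+00]), 'contact_force': array([ 0.39605103, -0.35885018, -0.24860895]), 'torque': array([-0.0319287 ,  0.01795235, -0.02708915]), 'grip_force': 0.0, 'opening': 0.09168519498683252}Traceback (most recent call last):
  File "<stdin>", line 4, in <module>
  File "h.py", line 7, in cloud
    P=p@np.array(m['rotation']).T+np.array(m['origin']); P[d==0]=np.nan
      ~~~~~~~~~~~~~~~~~~~~~~~~~~~^~~~~~~~~~~~~~~~~~~~~~
ValueError: operands could not be broadcast together with shapes (384,512) (3,)
```

```bash
cat > h.py <<'E'
import numpy as np, cv2
from scipy.spatial.transform import Rotation as Ro
from cell import robot, optics
def cloud(name):
    im,d=optics.read_camera(name); m=optics.camera_model(name)
    v,u=np.mgrid[0:384,0:512]
    p=np.stack([(u-m['cx'])/m['fx']*d,-(v-m['cy'])/m['fy']*d,-d],-1)
    R=Ro.from_euler('xyz',m['rotation']).as_matrix()
    P=p@R.T+np.array(m['origin']); P[d==0]=np.nan
    return im,d,P
E
python3 - <<'E'
from h import *
for n in('scene','top'):
    im,d,P=cloud(n); np.save(n+'.npy',P); np.save(n+'_im.npy',im); cv2.imwrite(f'pics/{n}.png',im[...,::-1]); print(optics.camera_model(n)); print((d>0).mean(), np.nanmedian(P[...,2]))
print(optics.camera_model('wrist'))
E
```

```text
{'fx': 359.05160423467953, 'fy': 359.05160423467953, 'cx': 251.34537842385348, 'cy': 191.13213505899412, 'origin': array([0.98724963, 0.39596626, 0.61026651]), 'rotation': array([8.46698992e-01, 2.06735551e-03, 2.30199936e+00])}
0.9959971110026041 -0.0014933951762183817
{'fx': 470.218114221067, 'fy': 470.218114221067, 'cx': 252.16105253513913, 'cy': 187.59444824857405, 'origin': array([0.45947215, 0.01395305, 1.20822426]), 'rotation': array([ 0.09661567, -0.02046394, -1.55154764])}
0.9961293538411459 0.0006759374676934549
{'fx': 297.3186396354542, 'fy': 297.3186396354542, 'cx': 259.0066310631484, 'cy': 194.77347700832829, 'tool_from_camera': array([[-1.02737851e-03,  9.67639480e-01,  2.52334662e-01,
         6.64018379e-02],
       [ 9.99999034e-01,  1.23036520e-03, -6.46650834e-04,
         1.05520336e-03],
       [-9.36188662e-04,  2.52333754e-01, -9.67639809e-01,
        -1.40267490e-01],
       [ 0.00000000e+00,  0.00000000e+00,  0.00000000e+00,
         1.00000000e+00]])}
```

View pics/top.png

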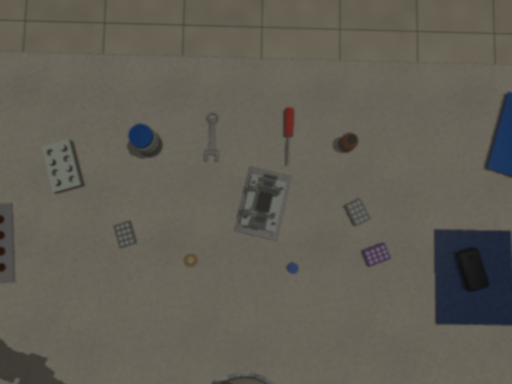

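View pics/scene.png

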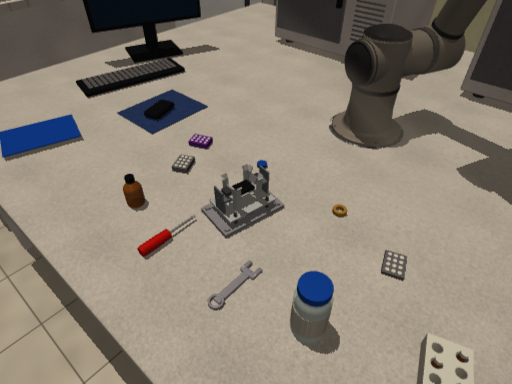

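Run:
```python
from h import *
for n,objs in {'top':{'A':(125,234),'B':(357,212),'purple':(376,254),'stand':(263,203)},'scene':{'A':(394,264),'B':(184,163),'purple':(201,141),'stand':(243,200)}}.items():
    P=np.load(n+'.npy'); im=np.load(n+'_im.npy')
    for k,(u,v) in objs.items():
        r=45 if k=='stand' else 22
        if n=='scene' and k=='stand': r=60
        sl=(slice(max(v-r,0),v+r),slice(u-r,u+r)); Q=P[sl].reshape(-1,3); Q=Q[~np.isnan(Q[:,0])]
        z0=np.median(Q[Q[:,2]<0.006][:,2])
        if k=='stand':
            h=Q[:,2]-z0
            plate=Q[(h>0.006)]
            top=Q[h>0.03]
            print(n,k,z0,'plate z',np.median(Q[(h>.008)&(h<.016)][:,2]),cv2.minAreaRect((plate[:,:2]*1000).astype(np.float32)),'hi',np.percentile(h,[95,98,99,99.8]))
            print('hist',np.histogram(h,bins=np.arange(0,.13,.004)))
        else:
            o=Q[(Q[:,2]-z0)>0.005]
            zt=np.median(o[:,2]); o2=o[abs(o[:,2]-zt)<.004]
            print(n,k,'bench',z0.round(4),'h',(zt-z0).round(4),cv2.minAreaRect((o2[:,:2]*1000).astype(np.float32)),len(o2))
im=np.load('top_im.npy')
c=[cv2.resize(im[v-30:v+30,u-30:u+30],(260,260),interpolation=2) for u,v in[(125,234),(357,212),(263,203)]]
cv2.imwrite('pics/crop1.png',np.hstack(c)[...,::-1])
```

```text
top A bench 0.0012 h 0.0099 ((452.95843505859375, 320.6833190917969), (82.5405502319336, 103.78047180175781), 84.9515609741211) 395
top B bench 0.0006 h 0.016 ((519.7898559570312, -277.6722106933594), (59.692970275878906, 45.7641487121582), 26.750545501708984) 376
top purple bench 0.0006 h 0.0158 ((412.7682800292969, -326.18353271484375), (44.233909606933594, 60.12353515625), 21.7744083404541) 387
top stand 0.0008183510848454034 plate z 0.012777205423859073 ((545.55419921875, -37.34925842285156), (221.80194091796875, 226.09266662597656), 2.8321471214294434) hi [0.08121815 0.09604437 0.10163094 0.10541145]
hist (array([2373,  295,  436,  413,   83,    3,    3,  161,  589,  214,   29,
         12,    4,    2,    2,    4,   15,  159,  243,   49,   44,   89,
         53,   66,   60,   69,   33,    1,    0,    0,    0,    0]), array([0.   , 0.004, 0.008, 0.012, 0.016, 0.02 , 0.024, 0.028, 0.032,
       0.036, 0.04 , 0.044, 0.048, 0.052, 0.056, 0.06 , 0.064, 0.068,
       0.072, 0.076, 0.08 , 0.084, 0.088, 0.092, 0.096, 0.1  , 0.104,
       0.108, 0.112, 0.116, 0.12 , 0.124, 0.128]))
scene
[... 405 characters left out ...]
93
scene stand -0.0017000613357517902 plate z 0.01038887662935667 ((484.68524169921875, -135.86911010742188), (394.50787353515625, 239.7591552734375), 50.18671798706055) hi [0.07358815 0.08995851 0.09660235 0.10334292]
hist (array([5322,  123,  561,  625,  125,    2,    3,   71,  709,   69,   55,
         44,   35,   39,   36,   46,   61,  121,  206,   90,  100,  127,
         91,   82,   67,   77,   15,    0,    0,    0,    0,    0]), array([0.   , 0.004, 0.008, 0.012, 0.016, 0.02 , 0.024, 0.028, 0.032,
       0.036, 0.04 , 0.044, 0.048, 0.052, 0.056, 0.06 , 0.064, 0.068,
       0.072, 0.076, 0.08 , 0.084, 0.088, 0.092, 0.096, 0.1  , 0.104,
       0.108, 0.112, 0.116, 0.12 , 0.124, 0.128]))
```

View pics/crop1.png

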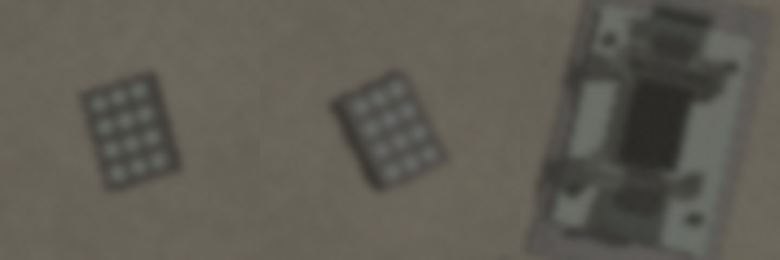

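```bash
cat >> h.py <<'E'
def go(x,y,z,yaw):
    "row numbers (cm, rad) from the measured pose to a world pose pointing down"
    s=robot.observe(); R=Ro.from_euler('xyz',s['tool_rot'])
    t=R.inv().apply(np.array([x,y,z])-s['tool_pos'])*100
    w=(R.inv()*Ro.from_euler('xyz',[np.pi,0,yaw])).as_rotvec()
    print('t',s['time'],'go',np.round(np.r_[t,w],3))
def wcloud():
    s=robot.observe(); im,d=optics.read_camera('wrist'); m=optics.camera_model('wrist')
    v,u=np.mgrid[0:384,0:512]; a=(u-m['cx'])/m['fx']; b=(v-m['cy'])/m['fy']
    r=np.hypot(a,b)+1e-9; k=np.tan(r)/r
    p=np.stack([a*k*d,-b*k*d,-d,np.ones_like(d)],-1)
    T=np.eye(4); T[:3,:3]=Ro.from_euler('xyz',s['tool_rot']).as_matrix(); T[:3,3]=s['tool_pos']
    P=(p@(T@m['tool_from_camera']).T)[...,:3]; P[d==0]=np.nan
    return im,d,P
E
python3 - <<'E'
from h import *
go(.34,.235,.25,1.3); go(.54,-.04,.25,-.2)
E
```

```text
t 0.15 go [-2.6545e+01 -2.0788e+01 -6.6100e-01 -1.0000e-03  1.0000e-03  1.5730e+00]
t 0.15 go [-5.3129e+01 -4.1990e+01 -6.4100e-01 -0.0000e+00  2.0000e-03  3.0730e+00]
```

Request:
play_rows([
  [-26.5,-20.8,-0.6,0,0,1.57,1],
  [-26.5,-20.8,-0.6,0,0,1.57,1],
  [-26.5,-20.8,-0.6,0,0,1.57,1],
  [-26.5,-20.8,-0.6,0,0,1.57,1],
  [-26.5,-20.8,-0.6,0,0,1.57,1],
  [-26.5,-20.8,-0.6,0,0,1.57,1],
  [-26.5,-20.8,-0.6,0,0,1.57,1],
  [-26.5,-20.8,-0.6,0,0,1.57,1],
  [-26.5,-20.8,-0.6,0,0,1.57,1],
  [-53.1,-42,-0.6,0,0,3.07,1],
  [-53.1,-42,-0.6,0,0,3.07,1],
  [-53.1,-42,-0.6,0,0,3.07,1],
  [-53.1,-42,-0.6,0,0,3.07,1],
  [-53.1,-42,-0.6,0,0,3.07,1],
  [-53.1,-42,-0.6,0,0,3.07,1],
  [-53.1,-42,-0.6,0,0,3.07,1],
  [-53.1,-42,-0.6,0,0,3.07,1],
  [-53.1,-42,-0.6,0,0,3.07,1],
  [-53.1,-42,-0.6,0,0,3.07,1],
  [-53.1,-42,-0.6,0,0,3.07,1],
])

```text
time: 2.15
tool_pos: [0.5396, -0.0399, 0.2493]
tool_rot: [-3.141, 0.001, -0.134]
contact_force: [-0.1, -0.0, 0.8]
opening: 0.0918
grip_force: 0.0
```

Request:
play_rows([
  [0,0,0,0,0,0,1],
])

```text
time: 2.25
tool_pos: [0.5397, -0.0398, 0.2494]
tool_rot: [-3.141, 0.001, -0.129]
contact_force: [0.2, 0.4, 1.0]
opening: 0.0915
grip_force: 0.0
```

Run:
```python
from h import *
s=robot.observe(); print(s['time'],s['tool_pos'],s['tool_rot'],s['qpos'])
go(.54,-.04,.25,-.2)
```

```text
2.25 [ 0.53967569 -0.03980267  0.24938905] [-3.14141512e+00  6.57902925e-04 -1.28656145e-01] [-2.15343359e-01  3.67675269e-01  1.46953557e+00  1.24266214e-04
  1.30505262e+00  1.48407650e+00]
t 2.25 go [ 0.035  0.015 -0.061 -0.     0.001  0.071]
```

Run:
```python
from h import *
im,d,P=wcloud(); np.save('w1.npy',P); np.save('w1_im.npy',im); cv2.imwrite('pics/w1.png',im[...,::-1])
near=np.hypot(P[...,0]-.545,P[...,1]+.037)<.12
h=P[...,2]; print('bench',np.nanmedian(h[near&(h<.006)]))
print(np.histogram(h[near],bins=np.arange(-.004,.13,.003)))
m=(near&(h>.005)&(h<.02)); q=P[m][:,:2].astype(np.float32)*1000
print('plate z',np.median(h[m&(h>.009)&(h<.016)]),cv2.minAreaRect(q))
im8=np.clip(np.nan_to_num(h)/.12*255,0,255).astype(np.uint8)
cv2.imwrite('pics/w1b.png',np.hstack([im[...,::-1][60:360,60:460],cv2.applyColorMap(im8,cv2.COLORMAP_JET)[60:360,60:460]]))
```

```text
bench -0.0007092094549793482
(array([4519, 8291,    6,    2, 1095, 1554,  221,    2,    0,    0,    1,
        169, 2991,   56,   39,   93,   22,   26,   27,   30,   31,   26,
         31,   33,  597, 1373,  132,  126,  130,  586,  186,  128,  256,
        329,  213,  423,   22,    0,    0,    0,    0,    0,    0,    0]), array([-0.004, -0.001,  0.002,  0.005,  0.008,  0.011,  0.014,  0.017,
        0.02 ,  0.023,  0.026,  0.029,  0.032,  0.035,  0.038,  0.041,
        0.044,  0.047,  0.05 ,  0.053,  0.056,  0.059,  0.062,  0.065,
        0.068,  0.071,  0.074,  0.077,  0.08 ,  0.083,  0.086,  0.089,
        0.092,  0.095,  0.098,  0.101,  0.104,  0.107,  0.11 ,  0.113,
        0.116,  0.119,  0.122,  0.125,  0.128]))
plate z 0.011261678882317883 ((555.8744506835938, -40.72760009765625), (110.87012481689453, 206.01773071289062), 78.08556365966797)
```

View pics/w1b.png

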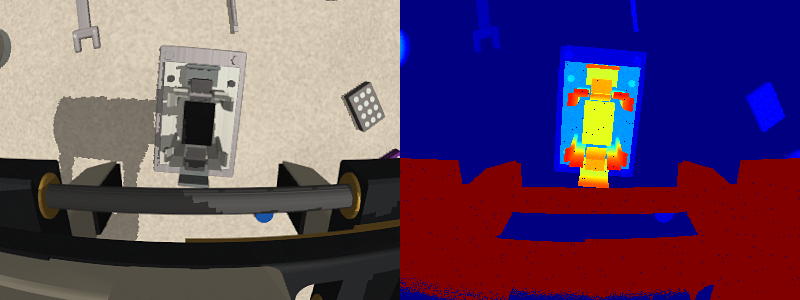

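Run:
```python
from h import *
P=np.load('w1.npy'); h=P[...,2]; im=np.load('w1_im.npy')
near=np.hypot(P[...,0]-.545,P[...,1]+.037)<.13
def rect(mask,seed=None):
    n,l,st,c=cv2.connectedComponentsWithStats(mask.astype(np.uint8)); 
    i=1+np.argmax(st[1:,4]); q=P[l==i]; print(st[i],'z',np.median(q[:,2]),cv2.minAreaRect((q[:,:2]*1000).astype(np.float32)))
rect(near&(h>.005)&(h<.13))
rect(near&(h>.005)&(h<.02))
rect(near&(h>.027)&(h<.04))
dark=(im.max(-1)<45)&near&(h>.066)&(h<.078); rect(dark)
rect(cv2.morphologyEx((near&(h>.0675)&(h<.0725)).astype(np.uint8),cv2.MORPH_OPEN,np.ones((5,5))))
print(np.nanpercentile(h[near&(h<.13)],99.8))
# cassette B in this view
n2=np.hypot(P[...,0]-.52,P[...,1]+.278)<.06
rect(n2&(h>.005)); print('bench nr B',np.nanmedian(h[n2&(h<.005)]))
T=np.load('top.npy');S=np.load('scene.npy')
# top-camera plate
P=T; h=P[...,2]-.0008; nr=np.hypot(P[...,0]-.545,P[...,1]+.037)<.13
rect(nr&(h>.005))
P=S; h=P[...,2]+.0015; nr=np.hypot(P[...,0]-.545,P[...,1]+.037)<.13
rect(nr&(h>.005));
for c,n in(((.52,-.278),'B'),((.455,.315),'A')):
  for PP,b in((T,.0008),(S,-.0015)):
    P=PP; h=P[...,2]-b; print(n); rect((np.hypot(P[...,0]-c[0],P[...,1]-c[1])<.05)&(h>.005))
```

```text
[  214   105    93   143 10908] z 0.033957388612317674 ((538.6672973632812, -36.7099609375), (110.8886947631836, 170.13153076171875), 77.64865112304688)
[ 214  105   93  132 2832] z 0.011247852865274105 ((538.6672973632812, -36.7099609375), (110.8886947631836, 170.13153076171875), 77.64865112304688)
[ 220  121   33  104 1634] z 0.03331880757178829 ((544.88232421875, -9.382711410522461), (33.38600158691406, 129.39952087402344), 78.18892669677734)
[ 242  161   33   45 1270] z 0.07221501899010838 ((538.69580078125, -37.014923095703125), (32.76057434082031, 48.266632080078125), 77.9250717163086)
[246 128  32  19 384] z 0.07018353976807179 ((588.7398681640625, -47.80657958984375), (33.26817321777344, 18.159873962402344), 78.3651123046875)
0.10366447237455612
[ 405  142   40   50 1161] z 0.014978134858270709 ((520.9895629882812, -277.3673095703125), (60.88912582397461, 45.25811004638672), 25.442533493041992)
bench nr B -0.0009254883939340264
[ 235  167   57   74 2856] z 0.03505054449110223 ((537.6105346679688, -36.359161376953125), (114.46501922607422, 176.53781127929688), 79.14076232910156)
[ 201  164   83   74 3153] z 0.032882112177647804 ((537.5880126953125, -36.551544189453125), (111.5161361694336, 171.23724365234375), 77.54965209960938)
B
[345 198  26  28 425] z 0.016721030458979325 ((520.2194213867188, -278.1686706542969), (60.023193359375, 46.25015640258789), 27.82292366027832)
B
[172 155  23  18 275] z 0.013721578529597989 ((520.4996337890625, -278.51715087890625), (61.82892990112305, 45.29056167602539), 24.929794311523438)
A
[114 221  23  27 423] z 0.011151794458685638 ((451.0476989746094, 310.36981201171875), (62.59365463256836, 45.900062561035156), 20.242326736450195)
A
[381 250  26  30 544] z 0.008478557521424457 ((452.6095275878906, 309.891357421875), (62.77620315551758, 43.918914794921875), 18.243688583374023)
```

Run:
```python
from h import *
go(.5207,-.2776,.17,.454)
```

```text
t 2.3 go [ 1.0650e+00  2.3837e+01  7.9410e+00 -0.0000e+00  1.0000e-03 -5.7800e-01]
```

Request:
play_rows([
  [1.1,23.8,7.9,0,0,-0.578,0.8],
  [1.1,23.8,7.9,0,0,-0.578,0.8],
  [1.1,23.8,7.9,0,0,-0.578,0.8],
  [1.1,23.8,7.9,0,0,-0.578,0.8],
  [1.1,23.8,7.9,0,0,-0.578,0.8],
  [1.1,23.8,7.9,0,0,-0.578,0.8],
  [1.1,23.8,7.9,0,0,-0.578,0.8],
  [1.1,23.8,7.9,0,0,-0.578,0.8],
  [1.1,23.8,7.9,0,0,-0.578,0.8],
])

```text
time: 3.2
tool_pos: [0.5211, -0.2757, 0.1715]
tool_rot: [3.141, -0.001, 0.453]
contact_force: [0.5, -0.2, -0.0]
opening: 0.0738
grip_force: 0.0
```

```bash
cat >> h.py <<'E'
def look(c,r,lo=.005,hi=.2,save=None):
    im,d,P=wcloud(); h=P[...,2]; n=np.hypot(P[...,0]-c[0],P[...,1]-c[1])<r
    _,l,st,_=cv2.connectedComponentsWithStats((n&(h>lo)&(h<hi)).astype(np.uint8)); i=1+np.argmax(st[1:,4]); q=P[l==i]
    print(st[i],'z',np.median(q[:,2]),'bench',np.nanmedian(h[n&(h<.004)]),cv2.minAreaRect((q[:,:2]*1000).astype(np.float32)))
    if save: cv2.imwrite('pics/'+save,im[...,::-1])
    return im,P
E
python3 - <<'E'
from h import *
s=robot.observe();print(s['tool_pos'],s['tool_rot'])
look((.5207,-.2776),.05,hi=.03,save='w2.png')
go(.5207,-.2776,.021,.45)
E
```

```text
[ 0.52112618 -0.27565983  0.17147098] [ 3.14116261e+00 -7.69800970e-04  4.53485237e-01]
[ 241  158   42   59 2367] z 0.015231057421966787 bench -0.000784898426573144 ((521.2391357421875, -277.9888916015625), (60.40800094604492, 43.02419662475586), 26.67490577697754)
t 3.25 go [-1.4300e-01  1.4200e-01  1.5056e+01  1.0000e-03 -1.0000e-03  4.0000e-03]
```

View pics/w2.png

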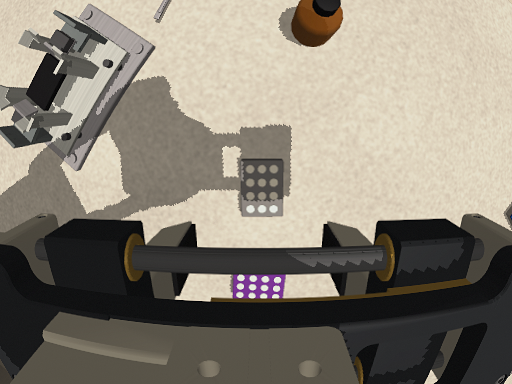

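Request:
play_rows([
  [0,0,6,0,0,0.0,0.8],
  [0,0,9,0,0,0.0,0.8],
  [0,0,9,0,0,0.0,0.8],
])

```text
time: 3.55
tool_pos: [0.5181, -0.2739, 0.0763]
tool_rot: [-3.133, 0.005, 0.453]
contact_force: [0.3, 0.3, -0.8]
opening: 0.0732
grip_force: 0.0
```

Run:
```python
from h import *
s=robot.observe();print(s['tool_pos'],s['tool_rot'])
go(.5212,-.278,.021,.4655)
```

```text
[ 0.51806222 -0.27393795  0.07634326] [-3.13268387  0.00467448  0.45297744]
t 3.55 go [ 1.300e-01  5.520e-01  5.529e+00 -9.000e-03  5.000e-03 -1.300e-02]
```

Request:
play_rows([
  [0,0,0,0,0,0.0,0.8],
  [0,0,0,0,0,0.0,0.8],
  [0,0,0,0,0,0.0,0.8],
])

```text
time: 3.85
tool_pos: [0.5218, -0.2778, 0.0832]
tool_rot: [3.138, -0.002, 0.451]
contact_force: [-0.2, 0.4, -0.7]
opening: 0.0739
grip_force: 0.0
```

Run:
```python
from h import *
s=robot.observe();print(s['tool_pos'],s['tool_rot'])
go(.5212,-.278,.021,.4655)
```

```text
[ 0.52183119 -0.27781092  0.08321441] [ 3.13780637e+00 -2.24528849e-03  4.51204806e-01]
t 3.85 go [-7.900e-02 -3.400e-02  6.221e+00  4.000e-03 -2.000e-03 -1.400e-02]
```

Request:
play_rows([
  [0,0,2,0,0,-0.014,0.8],
  [-0.05,0,4,0,0,-0.014,0.8],
  [-0.05,0,5,0,0,-0.014,0.8],
  [-0.05,0,5.7,0,0,-0.014,0.8],
  [-0.05,0,5.7,0,0,-0.014,0.8],
  [-0.05,0,5.7,0,0,-0.014,0.8],
])

```text
time: 4.45
tool_pos: [0.5205, -0.2778, 0.0245]
tool_rot: [3.141, -0.001, 0.465]
contact_force: [-0.5, -0.1, -0.5]
opening: 0.0735
grip_force: 0.0
```

Run:
```python
from h import *
s=robot.observe();print(s['tool_pos'],s['tool_rot'])
go(.5212,-.278,.021,.4655)
```

```text
[ 0.52053965 -0.27776843  0.02447159] [ 3.14055095e+00 -6.74652931e-04  4.64771184e-01]
t 4.45 go [ 0.048  0.05   0.347  0.001 -0.001 -0.001]
```

Request:
play_rows([
  [0.05,0,0.3,0,0,0,0.8],
  [0.05,0,0.3,0,0,0,0.4],
  [0.05,0,0.3,0,0,0,0.3],
  [0.05,0,0.3,0,0,0,0.3],
  [0.05,0,0.3,0,0,0,0.3],
  [0.05,0,0.3,0,0,0,0.3],
  [0.05,0,0.3,0,0,0,0.3],
  [0.05,0,0.3,0,0,0,0.3],
], squeeze=15)

```text
time: 5.25
tool_pos: [0.5206, -0.2773, 0.0208]
tool_rot: [3.141, -0.0, 0.465]
contact_force: [0.1, -0.3, 1.9]
opening: 0.0438
grip_force: 15.0
```

Request:
play_rows([
  [0,0,-2,0,0,0,0.3],
  [0,0,-5,0,0,0,0.3],
  [0,0,-9,0,0,0,0.3],
  [0,0,-13,0,0,0,0.3],
  [0,0,-16,0,0,0,0.3],
  [0,0,-17,0,0,0,0.3],
  [0,0,-17,0,0,0,0.3],
])

```text
time: 5.95
tool_pos: [0.5209, -0.2775, 0.1917]
tool_rot: [3.139, -0.001, 0.465]
contact_force: [1.4, 0.5, -0.5]
opening: 0.0439
grip_force: 15.0
```

Run:
```python
from h import *
s=robot.observe();print(s['tool_pos'],s['tool_rot'],s['opening'])
go(.5387,-.0367,.19,-.2145)
```

```text
[ 0.52091712 -0.27748118  0.19167747] [ 3.13947375e+00 -1.22747153e-03  4.64851184e-01] 0.04393781378663792
t 5.95 go [ 1.2383e+01 -2.0726e+01  1.3900e-01  2.0000e-03 -2.0000e-03  6.7900e-01]
```

Request:
play_rows([
  [1.8,-3,0,0,0,0.1,0.3],
  [4,-7,0,0,0,0.23,0.3],
  [6.5,-11,0,0,0,0.36,0.3],
  [9,-15,0,0,0,0.5,0.3],
  [11,-18.5,0,0,0,0.6,0.3],
  [12.4,-20.7,0,0,0,0.679,0.3],
  [12.4,-20.7,0,0,0,0.679,0.3],
  [12.4,-20.7,0,0,0,0.679,0.3],
  [12.4,-20.7,0,0,0,0.679,0.3],
  [12.4,-20.7,0,0,0,0.679,0.3],
])

```text
time: 6.95
tool_pos: [0.5383, -0.0377, 0.19]
tool_rot: [3.141, 0.001, -0.215]
contact_force: [0.0, 0.5, -0.1]
opening: 0.044
grip_force: 15.0
```

Run:
```python
from h import *
s=robot.observe();print(s['tool_pos'],s['tool_rot'],s['opening'])
im,P=look((.5387,-.0367),.13,lo=.005,hi=.11)
h=P[...,2]; np.save('w3.npy',P)
n=np.hypot(P[...,0]-.5387,P[...,1]+.0367)<.05
n2=n&(h>.14); R=Ro.from_euler('xyz',s['tool_rot']); 
q=R.inv().apply(P[n2]-s['tool_pos']); 
m=(abs(q[:,1])<.024)&(q[:,2]<.03)&(q[:,2]>-.01)
q=q[m]; print(len(q),np.percentile(q,[0,2,50,98,100],axis=0).round(4))
cv2.imwrite('pics/w3.png',im[...,::-1])
go(.5387,-.0367,.14,-.2145)
```

```text
[ 0.5383243  -0.03773036  0.19003656] [ 3.14147961e+00  1.08366279e-03 -2.15275746e-01] 0.04397768273236093
[ 208  104  103  120 9193] z 0.03334370422659544 bench -0.0007118736605386533 ((556.7268676757812, -41.0594482421875), (110.44689178466797, 133.11456298828125), 77.91901397705078)
6568 [[-0.0311 -0.024  -0.01  ]
 [-0.0292 -0.0225  0.0017]
 [ 0.0112 -0.0007  0.0055]
 [ 0.0292  0.0209  0.0158]
 [ 0.0296  0.024   0.0195]]
t 7.0 go [ 1.000e-02 -1.040e-01  5.027e+00  0.000e+00  1.000e-03 -1.000e-03]
```

View pics/w3.png

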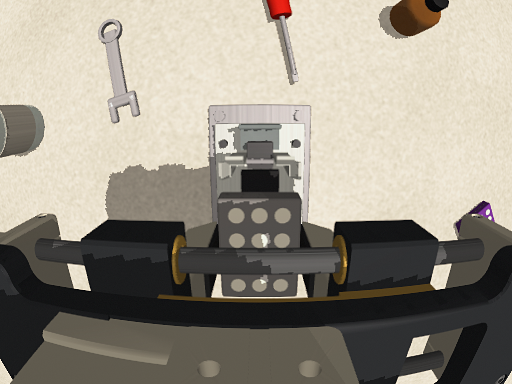

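Request:
play_rows([
  [0.03,-0.1,1,0,0,0,0.3],
  [0.03,-0.1,3,0,0,0,0.3],
  [0.03,-0.1,4.5,0,0,0,0.3],
  [0.03,-0.1,5.8,0,0,0,0.3],
  [0.03,-0.1,5.8,0,0,0,0.3],
  [0.03,-0.1,5.8,0,0,0,0.3],
  [0.03,-0.1,5.8,0,0,0,0.3],
  [0.03,-0.1,5.8,0,0,0,0.3],
])

```text
time: 7.8
tool_pos: [0.5395, -0.0358, 0.1334]
tool_rot: [-3.141, -0.002, -0.214]
contact_force: [0.8, -0.7, -0.3]
opening: 0.0439
grip_force: 15.0
```

Run:
```python
from h import *
go(.5387,-.0367,.11,-.213)
```

```text
t 7.8 go [-6.500e-02  1.020e-01  2.343e+00 -0.000e+00 -2.000e-03 -1.000e-03]
```

Request:
play_rows([
  [0,0,0,0,0,0,0.3],
])

```text
time: 7.9
tool_pos: [0.5394, -0.0358, 0.1333]
tool_rot: [-3.141, -0.001, -0.214]
contact_force: [-0.8, 0.2, -0.5]
opening: 0.044
grip_force: 15.0
```

Request:
play_rows([
  [0,0,0,0,0,0,0.3],
])

```text
time: 8.0
tool_pos: [0.5392, -0.0357, 0.1331]
tool_rot: [-3.142, -0.001, -0.214]
contact_force: [0.4, -0.2, -0.6]
opening: 0.0441
grip_force: 15.0
```

Run:
```python
from h import *
for i in range(4):
    optics.read_camera('wrist') if i else 0
    go(.5387,-.0367,.11,-.213)
```

```text
t 8.0 go [-3.100e-02  1.090e-01  2.308e+00 -0.000e+00 -1.000e-03 -1.000e-03]
t 8.05 go [-2.800e-02  1.090e-01  2.298e+00 -0.000e+00 -1.000e-03 -1.000e-03]
t 8.1 go [-2.200e-02  1.060e-01  2.287e+00 -0.000e+00 -0.000e+00 -1.000e-03]
t 8.15 go [-1.800e-02  1.110e-01  2.283e+00 -0.000e+00 -0.000e+00 -1.000e-03]
```

Request:
play_rows([
  [0,0.08,0.5,0,0,0,0.3],
  [0,0.08,1,0,0,0,0.3],
  [0,0.08,1.5,0,0,0,0.3],
  [0,0.08,1.8,0,0,0,0.3],
  [0,0.08,1.8,0,0,0,0.3],
  [0,0.08,1.8,0,0,0,0.3],
])

```text
time: 8.75
tool_pos: [0.5388, -0.0366, 0.1145]
tool_rot: [3.141, 0.0, -0.214]
contact_force: [-0.6, -1.3, -0.5]
opening: 0.0438
grip_force: 15.0
```

Run:
```python
from h import *
go(.5387,-.0367,.107,-.213)
```

```text
t 8.75 go [-0.007  0.014  0.753  0.     0.    -0.001]
```

Request:
play_rows([
  [0,0,0.2,0,0,0,0.3],
  [0,0,0.4,0,0,0,0.3],
  [0,0,0.5,0,0,0,0.3],
  [0,0,0.6,0,0,0,0.3],
  [0,0,0.6,0,0,0,0.3],
])

```text
time: 9.25
tool_pos: [0.539, -0.0367, 0.1087]
tool_rot: [3.141, -0.0, -0.214]
contact_force: [-0.7, -4.1, -0.6]
opening: 0.044
grip_force: 15.0
```

Request:
play_rows([
  [0,0,0.1,0,0,0,0.3],
  [0,0,0.2,0,0,0,0.3],
  [0,0,0.2,0,0,0,0.3],
])

```text
time: 9.55
tool_pos: [0.539, -0.0367, 0.1067]
tool_rot: [3.141, -0.0, -0.214]
contact_force: [-1.2, -4.3, 0.6]
opening: 0.0438
grip_force: 15.0
```

Request:
play_rows([
  [0,0,0.1,0,0,0,0.3],
  [0,0,0.1,0,0,0,0.6],
  [0,0,0.1,0,0,0,0.6],
  [0,0,0.1,0,0,0,0.6],
  [0,0,-2,0,0,0,0.6],
  [0,0,-4,0,0,0,0.3],
  [0,0,-4,0,0,0,0],
  [0,0,-4,0,0,0,0],
  [0,0,-4,0,0,0,0],
  [0,0,-4,0,0,0,0],
  [0,0,-4,0,0,0,0],
  [0,0,-4,0,0,0,0],
])

```text
time: 10.75
tool_pos: [0.5387, -0.0364, 0.1463]
tool_rot: [-3.141, 0.001, -0.214]
contact_force: [0.6, 0.1, -0.4]
opening: 0.0038
grip_force: 0.0
```

Run:
```python
from h import *
im,P=look((.5387,-.0367),.13,lo=.085,hi=.11)
cv2.imwrite('pics/w4.png',im[...,::-1]); h=P[...,2]
n=(np.hypot(P[...,0]-.5387,P[...,1]+.0367)<.02)&(h<.13); q=P[n]; print(n.sum(),np.nanmedian(q[:,2]))
A=np.c_[q[:,:2]-[.5387,-.0367],np.ones(len(q))]; print(np.linalg.lstsq(A,q[:,2],rcond=None)[0])
go(.5387,-.0367,.117,-.213)
```

```text
[ 211  165  103   83 4181] z 0.0982918516309241 bench -0.0007024896836923256 ((549.7103881835938, -39.523006439208984), (65.22118377685547, 57.71701431274414), 77.71946716308594)
1408 0.09861214888959563
[-0.00062191  0.00965557  0.09908579]
t 10.8 go [-3.000e-03  2.800e-02  2.939e+00 -0.000e+00  1.000e-03 -1.000e-03]
```

View pics/w4.png

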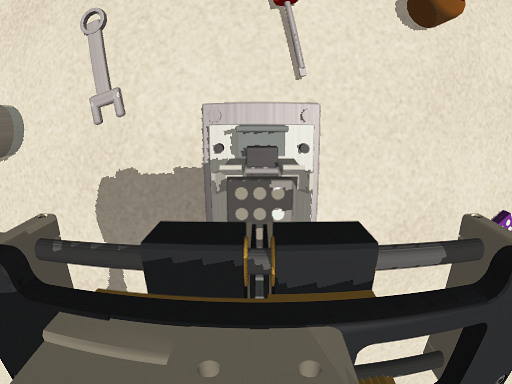

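Request:
play_rows([
  [0,0.02,1,0,0,0,0],
  [0,0.02,2,0,0,0,0],
  [0,0.02,2.5,0,0,0,0],
  [0,0.02,2.7,0,0,0,0],
  [0,0.02,2.8,0,0,0,0],
  [0,0.02,2.9,0,0,0,0],
  [0,0.02,3,0,0,0,0],
  [0,0.02,3.1,0,0,0,0],
  [0,0.02,3.2,0,0,0,0],
], squeeze=20)

```text
time: 11.7
tool_pos: [0.5392, -0.0367, 0.1151]
tool_rot: [-3.141, -0.001, -0.214]
contact_force: [-0.7, -0.6, 2.8]
opening: 0.0007
grip_force: 1.2
```

Request:
play_rows([
  [0,0,0.1,0,0,0,0],
  [0,0,0.2,0,0,0,0],
  [0,0,0.3,0,0,0,0],
])

```text
time: 12.0
tool_pos: [0.539, -0.0367, 0.1118]
tool_rot: [-3.142, -0.0, -0.214]
contact_force: [-0.3, 0.1, 3.2]
opening: 0.0005
grip_force: 1.3
```

Request:
play_rows([
  [0,0,0.1,0,0,0,0],
  [0,0,0.2,0,0,0,0],
  [0,0,0.3,0,0,0,0],
  [0,0,0.4,0,0,0,0],
])

```text
time: 12.4
tool_pos: [0.5388, -0.0366, 0.1075]
tool_rot: [-3.142, 0.0, -0.214]
contact_force: [-0.4, -0.4, 1.0]
opening: 0.0004
grip_force: 0.5
```

Request:
play_rows([
  [0,0,0.1,0,0,0,0],
  [0,0,0.2,0,0,0,0],
  [0,0,0.3,0,0,0,0],
  [0,0,0.4,0,0,0,0],
])

```text
time: 12.8
tool_pos: [0.5388, -0.0366, 0.1037]
tool_rot: [-3.142, 0.0, -0.214]
contact_force: [-1.0, -0.6, 3.4]
opening: 0.0005
grip_force: 1.8
```

Request:
play_rows([
  [0,0,0.1,0,0,0,0],
  [0,0,0.2,0,0,0,0],
  [0,0,0.3,0,0,0,0],
  [0,0,0.4,0,0,0,0],
])

```text
time: 13.2
tool_pos: [0.5389, -0.0366, 0.0997]
tool_rot: [-3.141, -0.0, -0.214]
contact_force: [-1.8, 0.5, 5.1]
opening: 0.0004
grip_force: 2.1
```

Request:
play_rows([
  [0,0,0.1,0,0,0,0],
  [0,0,0.2,0,0,0,0],
  [0,0,0.3,0,0,0,0],
  [0,0,0.4,0,0,0,0],
])

```text
time: 13.6
tool_pos: [0.5388, -0.0367, 0.0956]
tool_rot: [-3.142, 0.0, -0.214]
contact_force: [-2.3, 0.1, 4.8]
opening: 0.0008
grip_force: 2.4
```

Request:
play_rows([
  [0,0,0.1,0,0,0,0],
  [0,0,0.2,0,0,0,0],
  [0,0,0.3,0,0,0,0],
  [0,0,0.4,0,0,0,0],
])

```text
time: 14.0
tool_pos: [0.5389, -0.0367, 0.0917]
tool_rot: [-3.141, -0.0, -0.214]
contact_force: [-2.3, -0.2, 5.9]
opening: 0.0005
grip_force: 2.7
```

Request:
play_rows([
  [0,0,0.1,0,0,0,0],
  [0,0,0.2,0,0,0,0],
  [0,0,0.3,0,0,0,0],
  [0,0,0.4,0,0,0,0],
])

```text
time: 14.4
tool_pos: [0.5389, -0.0367, 0.0876]
tool_rot: [-3.142, 0.0, -0.214]
contact_force: [-1.3, -0.0, 5.2]
opening: 0.0006
grip_force: 2.2
```

Request:
play_rows([
  [0,0,0.1,0,0,0,0],
  [0,0,0.2,0,0,0,0],
  [0,0,0.2,0,0,0,0],
])

```text
time: 14.7
tool_pos: [0.5389, -0.0367, 0.0856]
tool_rot: [-3.141, -0.0, -0.214]
contact_force: [-1.9, -0.7, 5.0]
opening: 0.0005
grip_force: 2.3
```

Request:
play_rows([
  [0,0,-0.2,0,0,0,0],
  [0,0,-0.4,0,0,0,0],
  [0,0,-0.4,0,0,0,0],
])

```text
time: 15.0
tool_pos: [0.5389, -0.0367, 0.0901]
tool_rot: [-3.142, -0.0, -0.214]
contact_force: [-1.5, 0.0, 3.6]
opening: 0.0003
grip_force: 2.0
```

Request:
play_rows([
  [0,0,-0.2,0,0,0,0],
  [0,0,-0.2,0,0,0,0],
])

```text
time: 15.2
tool_pos: [0.539, -0.0367, 0.0917]
tool_rot: [-3.141, -0.0, -0.214]
contact_force: [-0.3, -0.0, -1.4]
opening: 0.0003
grip_force: 0.0
```

Request:
play_rows([
  [0,0,-0.2,0,0,0,0],
  [0,0,-0.4,0,0,0,0],
])

```text
time: 15.4
tool_pos: [0.5388, -0.0366, 0.0955]
tool_rot: [-3.141, 0.0, -0.214]
contact_force: [-0.2, 1.2, -0.4]
opening: 0.0006
grip_force: 0.0
```

Request:
play_rows([
  [0,0,-2,0,0,0,0],
  [0,0,-5,0,0,0,0],
  [0,0,-7,0,0,0,0],
  [0,0,-9,0,0,0,0],
  [0,0,-9,0,0,0,0],
  [0,0,-9,0,0,0,0],
])

```text
time: 16.0
tool_pos: [0.5388, -0.0367, 0.1854]
tool_rot: [-3.141, -0.0, -0.214]
contact_force: [0.0, -0.3, -0.3]
opening: 0.0009
grip_force: 0.0
```

Run:
```python
from h import *
im,P=look((.5387,-.0367),.13,lo=.085,hi=.11)
cv2.imwrite('pics/w5.png',im[...,::-1]); h=P[...,2]
n=(np.hypot(P[...,0]-.5387,P[...,1]+.0367)<.018)&(h<.13); q=P[n]; print(n.sum(),np.nanmedian(q[:,2]))
A=np.c_[q[:,:2]-[.5387,-.0367],np.ones(len(q))]; print(np.linalg.lstsq(A,q[:,2],rcond=None)[0])
go(.4525,.310,.2,.325)
```

```text
[219 158  27  23 375] z 0.10031032247092159 bench -0.0006696609849709545 ((573.47900390625, -21.534835815429688), (19.723312377929688, 17.715621948242188), 76.94673156738281)
1252 0.07342782003109169
[-0.00229512  0.00065022  0.07342265]
t 16.05 go [-1.5757e+01 -3.2042e+01 -1.5010e+00 -0.0000e+00  1.0000e-03 -5.3900e-01]
```

View pics/w5.png

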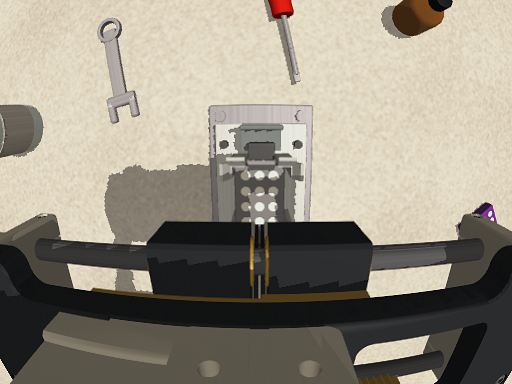

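Request:
play_rows([
  [-1.6,-3.2,-0.3,0,0,-0.05,0.3],
  [-4,-8,-1,0,0,-0.14,0.8],
  [-6,-12,-1.5,0,0,-0.2,0.8],
  [-8,-16.2,-1.5,0,0,-0.27,0.8],
  [-10,-20.3,-1.5,0,0,-0.34,0.8],
  [-12,-24.4,-1.5,0,0,-0.41,0.8],
  [-14,-28.5,-1.5,0,0,-0.48,0.8],
  [-15,-30.5,-1.5,0,0,-0.51,0.8],
  [-15.8,-32,-1.5,0,0,-0.54,0.8],
  [-15.8,-32,-1.5,0,0,-0.54,0.8],
  [-15.8,-32,-1.5,0,0,-0.54,0.8],
  [-15.8,-32,-1.5,0,0,-0.54,0.8],
])

```text
time: 17.25
tool_pos: [0.4526, 0.3086, 0.2001]
tool_rot: [3.141, 0.001, 0.324]
contact_force: [0.2, 0.2, -0.5]
opening: 0.0733
grip_force: 0.0
```

Run:
```python
from h import *
s=robot.observe();print(s['tool_pos'],s['tool_rot'])
look((.4525,.310),.05,lo=.004,hi=.03)
go(.4525,.31,.018,.325)
```

```text
[0.45258336 0.30864645 0.2000503 ] [3.14116205e+00 1.27754595e-03 3.24447299e-01]
[ 239  153   38   51 1923] z 0.009257854292768208 bench -0.0007829270309086811 ((453.571044921875, 311.2884216308594), (58.670433044433594, 43.05687713623047), 18.477333068847656)
t 17.3 go [ 3.8000e-02 -1.4300e-01  1.8231e+01  0.0000e+00  1.0000e-03 -1.0000e-03]
```

Request:
play_rows([
  [0.1,-0.2,3,0,0,0,0.8],
  [0.1,-0.2,7,0,0,0,0.8],
  [0.1,-0.2,11,0,0,0,0.8],
  [0.1,-0.2,14,0,0,0,0.8],
  [0.1,-0.2,16,0,0,0,0.8],
  [0.1,-0.2,17,0,0,0,0.8],
  [0.1,-0.2,17,0,0,0,0.8],
  [0.1,-0.2,17,0,0,0,0.8],
  [0.1,-0.2,17,0,0,0,0.8],
])

```text
time: 18.2
tool_pos: [0.4537, 0.3121, 0.0321]
tool_rot: [-3.141, -0.003, 0.325]
contact_force: [-0.1, 0.3, 0.8]
opening: 0.0734
grip_force: 0.0
```

Run:
```python
from h import *
go(.4532,.3108,.019,.321)
```

```text
t 18.2 go [-0.095  0.106  1.308 -0.    -0.003  0.004]
```

Request:
play_rows([
  [0,0.05,0.6,0,0,0,0.8],
  [-0.03,0.05,1,0,0,0,0.8],
  [-0.03,0.05,1.1,0,0,0,0.8],
  [-0.03,0.05,1.1,0,0,0,0.8],
])

```text
time: 18.6
tool_pos: [0.4525, 0.3112, 0.0195]
tool_rot: [3.142, 0.0, 0.326]
contact_force: [0.9, 0.7, -0.2]
opening: 0.0735
grip_force: 0.0
```

Run:
```python
from h import *
go(.4532,.3108,.019,.321)
```

```text
t 18.6 go [0.05  0.059 0.051 0.    0.    0.005]
```

Request:
play_rows([
  [0.05,0.05,0,0,0,0,0.8],
  [0.05,0.05,0,0,0,0,0.4],
  [0.05,0.05,0,0,0,0,0.3],
  [0.05,0.05,0,0,0,0,0.3],
  [0.05,0.05,0,0,0,0,0.3],
  [0.05,0.05,0,0,0,0,0.3],
  [0.05,0.05,0,0,0,0,0.3],
], squeeze=15)

```text
time: 19.3
tool_pos: [0.4533, 0.311, 0.0198]
tool_rot: [-3.142, -0.0, 0.326]
contact_force: [-0.4, -0.5, 0.4]
opening: 0.0438
grip_force: 15.0
```

Request:
play_rows([
  [0,0,-2,0,0,0,0.3],
  [0,0,-5,0,0,0,0.3],
  [0,0,-9,0,0,0,0.3],
  [0,0,-13,0,0,0,0.3],
  [0,0,-16,0,0,0,0.3],
  [0,0,-17.5,0,0,0,0.3],
  [0,0,-17.5,0,0,0,0.3],
])

```text
time: 20.0
tool_pos: [0.4543, 0.3115, 0.1972]
tool_rot: [-3.141, -0.005, 0.326]
contact_force: [0.2, -0.6, -0.8]
opening: 0.0438
grip_force: 15.0
```

Run:
```python
from h import *
go(.5389,-.0367,.19,-.214)
```

```text
t 20.0 go [-3.1370e+00  3.5693e+01  6.7600e-01 -2.0000e-03 -5.0000e-03  5.4000e-01]
```

Request:
play_rows([
  [-0.3,3,0,0,0,0.05,0.3],
  [-0.6,7,0,0,0,0.11,0.3],
  [-1,11,0,0,0,0.17,0.3],
  [-1.4,15.5,0,0,0,0.24,0.3],
  [-1.8,20,0,0,0,0.31,0.3],
  [-2.1,24.5,0,0,0,0.38,0.3],
  [-2.5,28.5,0,0,0,0.44,0.3],
  [-2.8,32,0,0,0,0.49,0.3],
  [-3,34.5,0.2,0,0,0.53,0.3],
  [-3,35.7,0.5,0,0,0.54,0.3],
  [-3,35.7,0.5,0,0,0.54,0.3],
  [-3,35.7,0.5,0,0,0.54,0.3],
  [-3,35.7,0.5,0,0,0.54,0.3],
  [-3,35.7,0.5,0,0,0.54,0.3],
])

```text
time: 21.4
tool_pos: [0.539, -0.0357, 0.1898]
tool_rot: [-3.141, -0.0, -0.212]
contact_force: [-0.0, 0.5, 0.0]
opening: 0.0441
grip_force: 15.0
```

Run:
```python
from h import *
s=robot.observe(); im,d,P=wcloud()
q=Ro.from_euler('xyz',s['tool_rot']).inv().apply((P-s['tool_pos']).reshape(-1,3))
m=(abs(q[:,1])<.019)&(q[:,2]<.03)&(q[:,2]>-.0)&(abs(q[:,0])<.045)
q=q[m]; print(len(q),np.percentile(q,[0,1,50,99,100],axis=0).round(4))
go(.5389,-.0367,.13,-.214)
```

```text
5122 [[-0.0307 -0.019   0.0076]
 [-0.0296 -0.0186  0.009 ]
 [ 0.0116 -0.0001  0.0105]
 [ 0.0298  0.0186  0.0179]
 [ 0.0302  0.019   0.02  ]]
t 21.45 go [ 2.000e-03  9.100e-02  5.986e+00 -0.000e+00 -0.000e+00  2.000e-03]
```

Request:
play_rows([
  [0,0.08,1.5,0,0,0,0.3],
  [0,0.08,3.5,0,0,0,0.3],
  [0,0.08,5,0,0,0,0.3],
  [0,0.08,6.2,0,0,0,0.3],
  [0,0.08,6.5,0,0,0,0.3],
  [0,0.08,6.5,0,0,0,0.3],
  [0,0.08,6.5,0,0,0,0.3],
  [0,0.08,6.5,0,0,0,0.3],
])

```text
time: 22.25
tool_pos: [0.5395, -0.0377, 0.1255]
tool_rot: [-3.141, -0.002, -0.214]
contact_force: [-0.5, 0.3, -1.0]
opening: 0.0438
grip_force: 15.0
```

Run:
```python
from h import *
go(.5389,-.0367,.105,-.214)
```

```text
t 22.25 go [-8.20e-02 -8.70e-02  2.05e+00 -0.00e+00 -2.00e-03 -0.00e+00]
```

Request:
play_rows([
  [0,-0.08,0.3,0,0,0,0.3],
  [-0.02,-0.08,0.6,0,0,0,0.3],
  [-0.02,-0.08,0.9,0,0,0,0.3],
  [-0.02,-0.08,1.0,0,0,0,0.3],
  [-0.02,-0.08,1.0,0,0,0,0.3],
])

```text
time: 22.75
tool_pos: [0.5388, -0.0368, 0.1144]
tool_rot: [-3.142, 0.001, -0.214]
contact_force: [-0.6, -0.2, 0.2]
opening: 0.0438
grip_force: 15.0
```

Run:
```python
from h import *
go(.5389,-.0367,.105,-.214)
```

```text
t 22.75 go [ 0.006 -0.013  0.94  -0.     0.001 -0.   ]
```

Request:
play_rows([
  [0,0,0.2,0,0,0,0.3],
  [0,0,0.4,0,0,0,0.3],
  [0,0,0.6,0,0,0,0.3],
  [0,0,0.6,0,0,0,0.3],
])

```text
time: 23.15
tool_pos: [0.5388, -0.0369, 0.1084]
tool_rot: [-3.142, 0.001, -0.214]
contact_force: [-0.7, -1.9, -1.1]
opening: 0.0439
grip_force: 15.0
```

Request:
play_rows([
  [0,0,0.1,0,0,0,0.3],
  [0,0,0.2,0,0,0,0.3],
  [0,0,0.3,0,0,0,0.3],
  [0,0,0.3,0,0,0,0.3],
])

```text
time: 23.55
tool_pos: [0.539, -0.0369, 0.1056]
tool_rot: [-3.142, -0.0, -0.214]
contact_force: [-0.4, -1.4, 0.2]
opening: 0.0439
grip_force: 15.0
```

Request:
play_rows([
  [0,0,0.1,0,0,0,0.3],
  [0,0,0.1,0,0,0,0.6],
  [0,0,0.1,0,0,0,0.6],
  [0,0,0.1,0,0,0,0.6],
  [0,0,-2,0,0,0,0.6],
  [0,0,-4,0,0,0,0.3],
  [0,0,-4,0,0,0,0],
  [0,0,-4,0,0,0,0],
  [0,0,-4,0,0,0,0],
  [0,0,-4,0,0,0,0],
  [0,0,-4,0,0,0,0],
  [0,0,-4,0,0,0,0],
])

```text
time: 24.75
tool_pos: [0.5388, -0.0368, 0.1453]
tool_rot: [-3.142, 0.001, -0.214]
contact_force: [-1.5, -0.4, -0.2]
opening: 0.004
grip_force: 0.0
```

```bash
cat >> h.py <<'E'
def lvl(name):
    im,d,P=wcloud(); cv2.imwrite('pics/'+name,im[...,::-1]); h=P[...,2]
    n=(np.hypot(P[...,0]-.5387,P[...,1]+.0367)<.018)&(h<.118); q=P[n]; print(n.sum(),np.nanmedian(q[:,2]))
    A=np.c_[q[:,:2]-[.5387,-.0367],np.ones(len(q))]; print(np.linalg.lstsq(A,q[:,2],rcond=None)[0])
E
python3 - <<'E'
from h import *
lvl('w6.png')
go(.5389,-.0367,.111,-.214)
E
```

```text
1192 0.09314494942540422
[-0.00746062 -0.00379221  0.09318296]
t 24.8 go [ 5.000e-03 -1.300e-02  3.438e+00 -0.000e+00  1.000e-03 -0.000e+00]
```

Request:
play_rows([
  [0,0,1,0,0,0,0],
  [0,0,2,0,0,0,0],
  [0,0,2.8,0,0,0,0],
  [0,0,3.2,0,0,0,0],
  [0,0,3.3,0,0,0,0],
  [0,0,3.4,0,0,0,0],
  [0,0,3.5,0,0,0,0],
  [0,0,3.6,0,0,0,0],
  [0,0,3.7,0,0,0,0],
], squeeze=20)

```text
time: 25.7
tool_pos: [0.5397, -0.037, 0.1096]
tool_rot: [-3.141, -0.002, -0.214]
contact_force: [-0.4, 1.2, 5.4]
opening: 0.0006
grip_force: 2.9
```

Request:
play_rows([
  [0,0,0.1,0,0,0,0],
  [0,0,0.2,0,0,0,0],
  [0,0,0.3,0,0,0,0],
  [0,0,0.4,0,0,0,0],
])

```text
time: 26.1
tool_pos: [0.54, -0.0371, 0.1058]
tool_rot: [-3.142, -0.003, -0.214]
contact_force: [0.2, 0.0, 1.8]
opening: 0.0004
grip_force: 0.6
```

Request:
play_rows([
  [0,0,0.1,0,0,0,0],
  [0,0,0.2,0,0,0,0],
  [0,0,0.3,0,0,0,0],
  [0,0,0.4,0,0,0,0],
])

```text
time: 26.5
tool_pos: [0.5398, -0.037, 0.1013]
tool_rot: [-3.142, -0.002, -0.214]
contact_force: [0.5, 0.6, 4.4]
opening: 0.0004
grip_force: 2.6
```

Request:
play_rows([
  [0,0,0.1,0,0,0,0],
  [0,0,0.2,0,0,0,0],
  [0,0,0.3,0,0,0,0],
])

```text
time: 26.8
tool_pos: [0.5398, -0.037, 0.0982]
tool_rot: [-3.141, -0.002, -0.214]
contact_force: [2.4, -0.7, 6.1]
opening: 0.0003
grip_force: 2.8
```

Request:
play_rows([
  [0,0,0.1,0,0,0,0],
  [0,0,0.2,0,0,0,0],
  [0,0,0.3,0,0,0,0],
])

```text
time: 27.1
tool_pos: [0.5398, -0.037, 0.0952]
tool_rot: [-3.142, -0.002, -0.214]
contact_force: [1.4, -0.2, 5.3]
opening: 0.0006
grip_force: 3.0
```

Request:
play_rows([
  [0,0,0.05,0,0,0,0],
  [0,0,0.1,0,0,0,0],
  [0,0,0.15,0,0,0,0],
])

```text
time: 27.4
tool_pos: [0.5398, -0.037, 0.0938]
tool_rot: [-3.142, -0.002, -0.214]
contact_force: [1.4, -0.9, 6.5]
opening: 0.0007
grip_force: 3.1
```

Request:
play_rows([
  [0,0,0.05,0,0,0,0],
  [0,0,0.1,0,0,0,0],
  [0,0,0.15,0,0,0,0],
])

```text
time: 27.7
tool_pos: [0.5397, -0.037, 0.0922]
tool_rot: [-3.141, -0.002, -0.214]
contact_force: [1.8, -0.2, 5.9]
opening: 0.0003
grip_force: 3.2
```

Request:
play_rows([
  [0,0,0.05,0,0,0,0],
  [0,0,0.1,0,0,0,0],
])

```text
time: 27.9
tool_pos: [0.5397, -0.037, 0.0912]
tool_rot: [-3.141, -0.002, -0.214]
contact_force: [2.2, -0.5, 5.5]
opening: 0.0003
grip_force: 2.5
```

Request:
play_rows([
  [0,0,0.05,0,0,0,0],
  [0,0,0.1,0,0,0,0],
])

```text
time: 28.1
tool_pos: [0.5397, -0.037, 0.0901]
tool_rot: [-3.141, -0.002, -0.214]
contact_force: [1.3, -0.5, 4.9]
opening: 0.0005
grip_force: 2.6
```

Request:
play_rows([
  [0,0,0.05,0,0,0,0],
])

```text
time: 28.2
tool_pos: [0.5397, -0.037, 0.0896]
tool_rot: [-3.142, -0.002, -0.214]
contact_force: [1.6, -0.7, 5.9]
opening: 0.0002
grip_force: 2.6
```

Request:
play_rows([
  [0,0,0.05,0,0,0,0],
])

```text
time: 28.3
tool_pos: [0.5397, -0.037, 0.0891]
tool_rot: [-3.142, -0.002, -0.214]
contact_force: [1.8, -0.3, 5.2]
opening: 0.0001
grip_force: 2.6
```

Request:
play_rows([
  [0,0,0.05,0,0,0,0],
])

```text
time: 28.4
tool_pos: [0.5397, -0.037, 0.0887]
tool_rot: [-3.142, -0.002, -0.214]
contact_force: [0.8, -0.5, 10.4]
opening: 0.0004
grip_force: 5.0
```

Stop reached at 0.0888 (about 10 N). Back off slowly.

Request:
play_rows([
  [0,0,-0.1,0,0,0,0],
  [0,0,-0.2,0,0,0,0],
  [0,0,-0.3,0,0,0,0],
])

```text
time: 28.7
tool_pos: [0.5393, -0.037, 0.0915]
tool_rot: [-3.142, -0.001, -0.214]
contact_force: [1.5, -0.2, 0.3]
opening: 0.0001
grip_force: 0.0
```

Request:
play_rows([
  [0,0,-0.2,0,0,0,0],
  [0,0,-0.3,0,0,0,0],
])

```text
time: 28.9
tool_pos: [0.5383, -0.0367, 0.0938]
tool_rot: [-3.142, 0.002, -0.214]
contact_force: [-0.6, 0.2, 0.1]
opening: 0.0
grip_force: 0.0
```

Request:
play_rows([
  [0,0,-2,0,0,0,0],
  [0,0,-5,0,0,0,0],
  [0,0,-7,0,0,0,0],
  [0,0,-9,0,0,0,0],
  [0,0,-9,0,0,0,0],
  [0,0,-9,0,0,0,0],
])

```text
time: 29.5
tool_pos: [0.5385, -0.0367, 0.1836]
tool_rot: [-3.142, 0.001, -0.214]
contact_force: [1.0, -0.2, 0.6]
opening: 0.0005
grip_force: 0.0
```

Run:
```python
from h import *
lvl('w7.png')
```

```text
1274 0.0733948561326257
[ 0.00016404 -0.00020123  0.07339003]
```

View pics/w7.png

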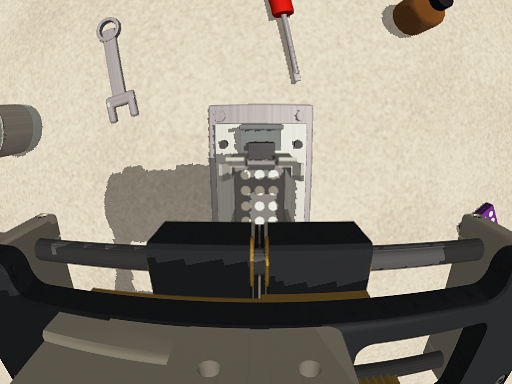

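The thin cassette's dots at (260,190) lie level at the lip line (z about 0.073), flat, with the gripper clear.

```bash
python3 -c "
from h import *
print(robot.hand_in())"
```

```text
the job is handed in; nothing more can be done
None
```

Both cassettes went in, thick first and then thin on top. The last camera check shows the stack level at the lip line and staying down with the gripper clear, and I handed the job in at about 30 s; no verdict came back.

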